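# Roll the pipe offcut to the marked strip

## Task

Roll the black pipe offcut across the bench mat by pushing along its top with the fingertips, until it comes to rest lying along the yellow strip, centred over it, and then take the hand away. Only touch the top of the pipe: do not push it from behind, pinch it or lift it. Leave the coupling, the tin and the tape measure where they are.

Things in the scene. Friction and masses are not known exactly. Their poses are not given: they have to be found in the camera images.
- pipe: Loose black plastic pipe, 60 mm in diameter, 160 mm long, about 0.13 kg, grey ends and an orange line along it, uppermost at the start. Origin at its centre, on its axis, 34 mm above the bench (its top is at 64 mm). y runs along the pipe; x and z turn as it rolls. A fingertip pressed lightly on top and moved across grips it and rolls it: the pipe's centre travels half as far as the fingertip.
- strip: Yellow strip painted flat on the mat, 50 mm wide (along its x axis) and 225 mm long (along its y axis). Origin at its centre, 4 mm above the bench; z up. The pipe starts 100 to 200 mm away along the strip's x axis, on either side, nearly parallel to the strip.
- mat: Fixed flat blue-grey bench mat, 400 mm (its x, the rolling direction) by 240 mm (its y), 4 mm thick. Origin at the centre of its underside, on the bench; z up. Soft: it drags on the rolling pipe a little, so that a pipe let go at 50 mm/s stops within about 1 cm and a still one stays.
- coupling: Bystander: loose black pipe coupling standing on end, a ring 74 mm across and 55 mm high, beside the mat. Origin at the centre of its underside.
- tin: Bystander: loose round tin with a blue band, 72 mm across and 85 mm high, beside the mat. Origin at the centre of its underside.
- tape: Bystander: loose yellow tape measure, 65 x 35 mm and 62 mm high, beside the mat. Origin at the centre of its underside.
Things that resemble listed ones, but are neither listed nor needed, are in the scene too. What is shaped like the pipe but red or white is not meant.

How it is judged:
By the outcome, as a careful person would: the job done as asked, in the order asked, and still so for the second after the job is handed in, with the robot touching nothing.
It also fails if it takes over 72 s, if anything falls off the work surface, if the arm or the gripper's body presses on something with over 40 N, if the wrist force passes 120 N, or if a joint passes its speed limit or range.

## Robot

A 6-joint arm with a two-finger parallel gripper is mounted at the origin on the work surface. World frame = base frame: x ahead of the robot, y to its left, z up, the work surface at z = 0. Lengths are in m, angles in rad, forces in N, time in s.
With the tool pointing down it reaches from about 0.375 to 0.75 m from the base axis. Payload 9 kg.
Tool frame: the origin (TCP) lies at the very end of the fingers, on their centre line; the grasp point (between the pads) lies 19 mm behind it; z points along the fingers, y is the line along which they close (so a half turn about z gives the same grasp; the last joint's range is limited). The gripper opens to 85 mm and grips with 20 to 120 N. Pads are 22 mm wide; open, the fingers measure 114 mm over their backs; the gripper's body (76 mm by 85 mm) begins 54 mm behind the grasp point. The pads swing forward as they close: fully open they stand 13 mm farther back than shut.
Start: joints at [-1.516, 0.104, 0.097, 1.564, 0, 1.353], TCP at [0.162, -0.578, 0.231] pointing down, gripper open.
Joint ranges: [-2.99, 2.99], [-0.84, 1.86], [-1.1, 1.16], [-1.84, 2.11], [-1.51, 1.56], [-3.14, 3.14]. Speed limits (rad/s): [2.22, 2.22, 2.57, 3.14, 3.14, 3.14].

## Interface

Orientations are given as a rotation vector (axis times angle).
In Python, from plant import bot gives the robot as it stands. The module is installed in compiled form; this text tells all that it offers.
- The arm moves only by the tool step_arm, never from a script. Its argument "increments" is a list of rows, each a list of 7 numbers: the turn, a rotation vector about the tool's x, y, z in rad, then the shift along the tool's x, y, z in mm, then the closure in counts, from 0 (fully open) to 255 (shut). In form: [[rx, ry, rz, x, y, z, grip], ...]. A call has 1 to 12 rows; each row is the pose to reach, as a shift and turn from the pose commanded when the call began, along the tool's axes at that moment; what a row does not reach only later rows make up. A row lasts 1/10 s, in which the tool goes at most 50 mm and 8.59 degrees, less where a joint would pass 70% of its speed; a pose out of reach is approached as far as the arm can. A call with a gripper value outside its range is refused whole. The fingers move at their own pace and stop on an object; the grip force is fixed at half the most. Time passes only in rows, so rows that repeat a pose let the fingers close. It gives the time, the measured TCP pose, the force, the opening and the grip force at its end, in the units of the state.
- bot.get_state(): the state, without advancing time (a new reading comes with each control period).
- bot.camera(name): name is "scene" or "top" or "wrist"; returns the picture (400x640x3 uint8, red, green, blue); there is no depth.
- bot.camera_info(name): a dict with "K" (3x3 intrinsics, pixels), "rvec" (rotation vector, rad) and "tvec" (3), from world to camera coordinates, as OpenCV has them. Camera axes: x right, y down, z forward; pixel columns grow to the right and rows downward; lengths in m; the calibration is good to about 2 mm. The wrist camera is an equidistant fisheye: a pixel r from the principal point sees the ray r / f radians off the axis. A picture is of the moment at which its call begins: read the wrist's pose just before it. camera_info takes no time and is no camera call; for the wrist camera it gives the pose at the moment of the call.
- bot.sign_off(): hands the job in; it is judged then, once.
The state is a dict: "t": time; "q": joint angles; "qvel": joint speeds; "joint_torque": joint torques, N m; "ee_pos": TCP position; "tcp_rot": TCP orientation; "ft_force": force on the tool from outside, world axes, zero at the start; "ft_torque": the same for the moment, N m; "width": opening from 0.0 (shut) to 1.0 (fully open); "grip_force": force on a finger pad.
Only numpy, scipy, OpenCV 4.12 (cv2) and the standard library are available. Lean on these libraries where they do the work, as an engineer would, in place of code of your own. Each camera call takes 0.05 s, during which the arm holds its last target. There are 200 camera calls.

## Working session

There is one attempt and no reset: what is moved stays moved. The work goes in short steps, Python scripts to look and compute and a tool call to move; the robot and the scene stay as the last step left them, time stands still between calls to the robot, and variables do not carry over. Pictures are saved under pics/ and viewed, at most 10 in all, crops included, and the job is handed in when it is done.

Besides the shell and the picture viewer there is one more tool, called in YAML: its name, and indented under it one key for each argument. step_arm: Moves the arm, as the interface text tells. Its arguments: {"type":"object","properties":{"increments":{"type":"array"}},"required":["increments"]}

```bash
mkdir -p pics
cat > h.py <<'E'
import numpy as np, cv2
from plant import bot
def snap(c,n):
    im=bot.camera(c); cv2.imwrite(f'pics/{n}.png',im[:,:,::-1]); return im
def ray(c,u,v,z):
    i=bot.camera_info(c); R=cv2.Rodrigues(np.array(i['rvec'],float))[0]; t=np.array(i['tvec'],float).ravel()
    d=R.T@np.linalg.inv(np.array(i['K']))@[u,v,1]; o=-R.T@t
    return o+d*(z-o[2])/d[2]
E
python3 - <<'E'
from h import *
a=snap('top','top1'); b=snap('scene','sc1')
s=bot.get_state(); print({k:np.round(v,3) for k,v in s.items()}); print(bot.camera_info('top'))
E
```

```text
{'t': np.float64(0.1), 'q': array([-1.516,  0.105,  0.097,  1.564,  0.   ,  1.353]), 'qvel': array([ 0.001, -0.   ,  0.003, -0.   ,  0.   , -0.   ]), 'joint_torque': array([ 6.0000e-03, -5.5820e+01,  5.0472e+01,  1.3000e-02, -0.0000e+00,
        0.0000e+00]), 'ee_pos': array([ 0.162, -0.578,  0.231]), 'tcp_rot': array([-3.111, -0.427, -0.   ]), 'ft_force': array([ 0.62 ,  0.274, -0.017]), 'ft_torque': array([ 0.011,  0.052, -0.004]), 'grip_force': np.float64(0.0), 'width': np.float64(0.999)}
{'K': array([[365.56006232,   0.        , 313.01185507],
       [  0.        , 365.56006232, 195.21095565],
       [  0.        ,   0.        ,   1.        ]]), 'rvec': array([ 2.23745667, -2.18979477,  0.09070349]), 'tvec': array([-0.08289322,  0.51961527,  0.9396465 ])}
```

View pics/top1.png

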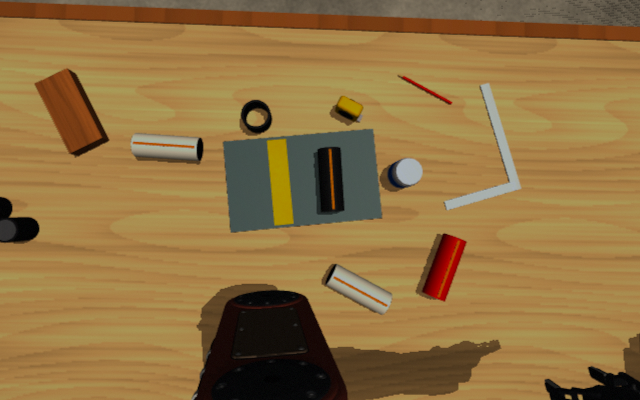

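View pics/sc1.png

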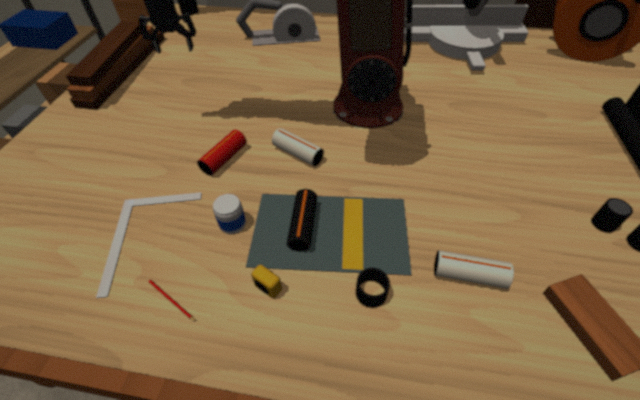

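The top view shows the pipe at (330,180) and the strip at (280,181). Pipe-shaped candidates are white (167,148), white (358,289), red (444,267), black (330,180) on the mat, and black pieces at (15,228) off to the left. Only the one at (330,180) is black with an orange line and lying on the mat beside the strip. I'll measure it and confirm in a crop.

```bash
cat >> h.py <<'E'
def rect(im,c,lo,hi,z,roi):
    """fit a rectangle in the plane z to the largest blob of an HSV range in roi (x0,y0,x1,y1)"""
    h=cv2.cvtColor(im,cv2.COLOR_RGB2HSV); m=cv2.inRange(h,lo,hi); k=np.zeros_like(m); x0,y0,x1,y1=roi; k[y0:y1,x0:x1]=255; m&=k
    cs=cv2.findContours(m,cv2.RETR_EXTERNAL,cv2.CHAIN_APPROX_NONE)[0]; q=max(cs,key=cv2.contourArea)
    mm=np.zeros_like(m); cv2.drawContours(mm,[q],-1,255,-1)
    v,u=np.nonzero(mm); P=np.array([ray(c,a,b,z)[:2] for a,b in zip(u,v)])*1000
    r=cv2.minAreaRect(P.astype(np.float32)); w,V=np.linalg.eigh(np.cov(P.T)); d=V[:,1]*np.sign(V[0,1])
    return dict(mean=P.mean(0).round(1),rect=np.round(r[0],1),size=np.round(r[1],1),ang=round(float(np.degrees(np.arctan2(d[1],d[0]))),2),n=len(P))
E
python3 - <<'E'
from h import *
im=cv2.imread('pics/top1.png')[:,:,::-1].copy()
cv2.imwrite('pics/crop1.png',cv2.resize(im[120:240,215:425,::-1],None,fx=3.5,fy=3.5,interpolation=cv2.INTER_CUBIC))
print('strip',rect(im,'top',(20,120,80),(35,255,255),.004,(255,130,305,235)))
print('orange',rect(im,'top',(3,120,80),(19,255,255),.064,(312,140,350,220)))
print('pipe',rect(im,'top',(0,0,0),(180,255,45),.050,(305,135,355,225)))
E
```

```text
strip {'mean': array([555.2,  16.3]), 'rect': array([555.7,  16.4]), 'size': array([226.2,  51.8]), 'ang': 6.56, 'n': 1695}
orange {'mean': array([ 561.2, -114.6]), 'rect': array([ 561.6, -114.5]), 'size': array([147.2,   7.7]), 'ang': 4.52, 'n': 186}Traceback (most recent call last):
  File "<stdin>", line 6, in <module>
  File "h.py", line 14, in rect
    v,u=np.nonzero(mm); P=np.array([ray(c,a,b,z)[:2] for a,b in zip(u,v)])*1000
                                    ~~~^^^^^^^^^
  File "h.py", line 6, in ray
    i=bot.camera_info(c); R=cv2.Rodrigues(np.array(i['rvec'],float))[0]; t=np.array(i['tvec'],float).ravel()
ValueError: time passes only in moves, steps and waits
```

View pics/crop1.png

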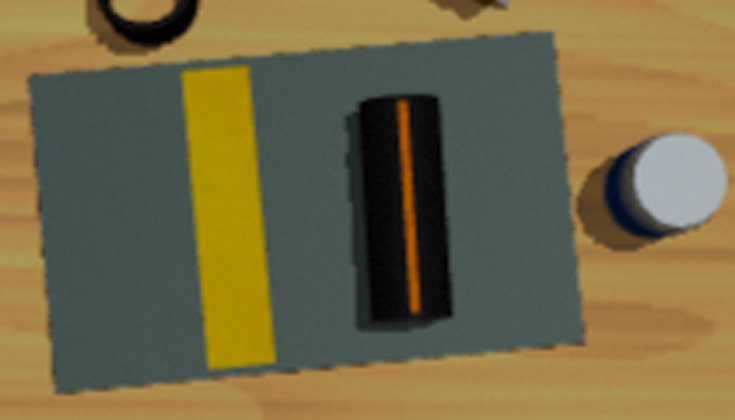

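The crop confirms it: black pipe with an orange line on top, the yellow strip to its left (+y), and the pipe about 131 mm away and roughly 2° off parallel. I'll go above it with the fingers open along the pipe's axis, which gives two contacts and so control of yaw.

step_arm:
  increments:
    - [0,0,-0.14,40,-27,5,0]
    - [0,0,-0.28,80,-53,10,0]
    - [0,0,-0.42,120,-80,15,0]
    - [0,0,-0.56,160,-106,20,0]
    - [0,0,-0.7,200,-133,25,0]
    - [0,0,-0.84,240,-160,30,0]
    - [0,0,-0.98,280,-186,35,0]
    - [0,0,-1.12,320,-213,40,0]
    - [0,0,-1.26,360,-239,50,0]
    - [0,0,-1.377,400,-266,60,0]
    - [0,0,-1.377,440,-293,75,0]
    - [0,0,-1.377,480,-319,90,0]

```text
t: 1.3
ee_pos: [0.5386, -0.1399, 0.1409]
tcp_rot: [2.131, 2.308, -0.0]
ft_force: [0.5, -1.2, 0.3]
width: 0.996
grip_force: 0.0
```

```bash
sed -i "s/^def ray/from functools import lru_cache\n@lru_cache\ndef info(c): return bot.camera_info(c)\ndef ray/; s/i=bot.camera_info(c); R/i=info(c); R/" h.py
python3 - <<'E'
from h import *
im=cv2.imread('pics/top1.png')[:,:,::-1].copy()
print('pipe',rect(im,'top',(0,0,0),(180,255,45),.050,(305,135,355,225)))
i=bot.camera_info('top');R=cv2.Rodrigues(i['rvec'])[0];print(-R.T@i['tvec'])
s=bot.get_state(); R=cv2.Rodrigues(s['tcp_rot'])[0]; print(s['ee_pos'],np.degrees(np.arctan2(R[1,:2],R[0,:2])),s['q'],R[2])
E
```

```text
pipe {'mean': array([ 558.3, -108.9]), 'rect': array([ 559.1, -108.3]), 'size': array([167.2,  68.1]), 'ang': 3.24, 'n': 1736}
[ 0.47546112 -0.03959018  0.96549273]
[ 0.53862564 -0.13986625  0.1408975 ] [94.54883597  4.54884079] [-4.89010318e-01 -2.67895198e-02 -2.00592558e-01  1.39660263e+00
 -1.74654818e-04  1.00239377e+00] [-3.57481007e-04  2.35221554e-04 -9.99999908e-01]
```

step_arm:
  increments:
    - [0,0,0,15,24,30,0]
    - [0,0,0,15,24,60,0]
    - [0,0,0,15,24,76,0]
    - [0,0,0,15,24,80,0]
    - [0,0,0,15,24,82,0]
    - [0,0,0,15,24,84,0]
    - [0,0,0,15,24,84,0]

```text
t: 2.0
ee_pos: [0.5609, -0.1256, 0.0587]
tcp_rot: [2.132, 2.305, 0.001]
ft_force: [0.6, -0.8, -0.3]
width: 0.998
grip_force: 0.0
```

step_arm:
  increments:
    - [0,0,0,0,0,1,0]
    - [0,0,0,0,0,2,0]
    - [0,0,0,0,0,3,0]
    - [0,0,0,0,0,3,0]

```text
t: 2.4
ee_pos: [0.5603, -0.1248, 0.0544]
tcp_rot: [-2.132, -2.307, 0.0]
ft_force: [-0.5, -0.2, 1.0]
width: 1.003
grip_force: 0.0
```

step_arm:
  increments:
    - [0,0,0,3,0,1,0]
    - [0,0,0,3,0,2,0]
    - [0,0,0,3,0,2,0]

```text
t: 2.7
ee_pos: [0.56, -0.1217, 0.0522]
tcp_rot: [-2.132, -2.308, 0.0]
ft_force: [0.4, -0.7, -0.5]
width: 1.004
grip_force: 0.0
```

step_arm:
  increments:
    - [0,0,0,0,0,1,0]
    - [0,0,0,0,0,1,0]

```text
t: 2.9
ee_pos: [0.5601, -0.1218, 0.0513]
tcp_rot: [-2.132, -2.307, 0.0]
ft_force: [0.4, 0.0, -1.2]
width: 0.997
grip_force: 0.0
```

step_arm:
  increments:
    - [0,0,0,0,0,1,0]
    - [0,0,0,0,0,1,0]

```text
t: 3.1
ee_pos: [0.5602, -0.1221, 0.0508]
tcp_rot: [2.132, 2.307, -0.0]
ft_force: [-0.3, -0.2, 2.5]
width: 0.999
grip_force: 1.4
```

step_arm:
  increments:
    - [0,0,0,0,0,0.5,0]
    - [0,0,0,0,0,0.5,0]

```text
t: 3.3
ee_pos: [0.5603, -0.1222, 0.0507]
tcp_rot: [2.132, 2.307, -0.001]
ft_force: [-2.5, 0.4, 6.4]
width: 1.005
grip_force: 3.5
```

step_arm:
  increments:
    - [0,0,0,3,0,0,0]
    - [0,0,0,8,0,0,0]
    - [0,0,-0.002,13,0,0,0]
    - [0,0,-0.004,18,0,0,0]
    - [0,0,-0.005,22,0,0,0]
    - [0,0,-0.005,26,0,0,0]
    - [0,0,-0.005,29,0,0,0]
    - [0,0,-0.005,30,0,0,0]
    - [0,0,-0.005,30,0,0,0]

```text
t: 4.2
ee_pos: [0.558, -0.0921, 0.0507]
tcp_rot: [2.126, 2.312, -0.0]
ft_force: [-3.3, -0.2, 6.5]
width: 0.997
grip_force: 3.4
```

Run:
```python
from h import *
im=snap('top','top2'); cv2.imwrite('pics/crop2.png',cv2.resize(im[100:260,215:425,::-1],None,fx=3,fy=3))
```

```text
(no output)
```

View pics/crop2.png

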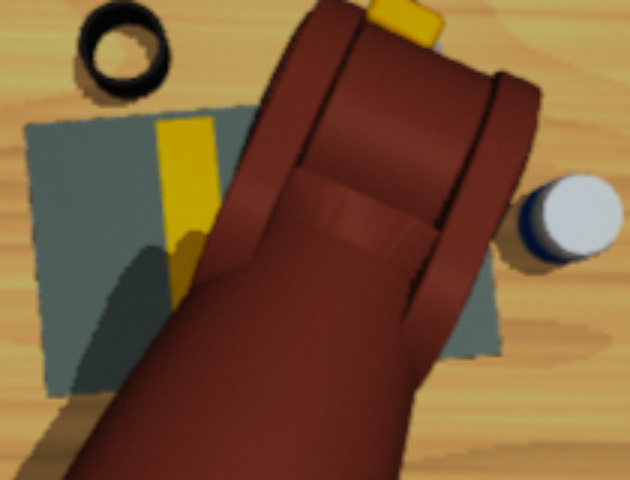

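The top view is blocked by the arm, so I'll check with the scene camera after the next stroke.

step_arm:
  increments:
    - [0,0,-0.005,0,0,-6,0]
    - [0,0,-0.005,-15,0,-6,0]
    - [0,0,-0.005,-15,0,-2,0]
    - [0,0,-0.005,-15,0,0,0]
    - [0,0,-0.005,-12,0,0,0]
    - [0,0,-0.006,-7,0,0,0]
    - [0,0,-0.007,-2,0,0,0]
    - [0,0,-0.008,4,0,0,0]
    - [0,0,-0.009,9,0,0,0]
    - [0,0,-0.01,13,0,0,0]
    - [0,0,-0.01,15,0,0,0]
    - [0,0,-0.01,15,0,0,0]

```text
t: 5.45
ee_pos: [0.5568, -0.077, 0.0507]
tcp_rot: [2.114, 2.322, -0.0]
ft_force: [-1.9, 0.2, 8.7]
width: 0.996
grip_force: 4.6
```

Run:
```python
from h import *
im=snap('scene','sc2'); cv2.imwrite('pics/crop3.png',cv2.resize(im[150:300,220:420,::-1],None,fx=4,fy=4,interpolation=cv2.INTER_CUBIC))
```

```text
(no output)
```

View pics/crop3.png

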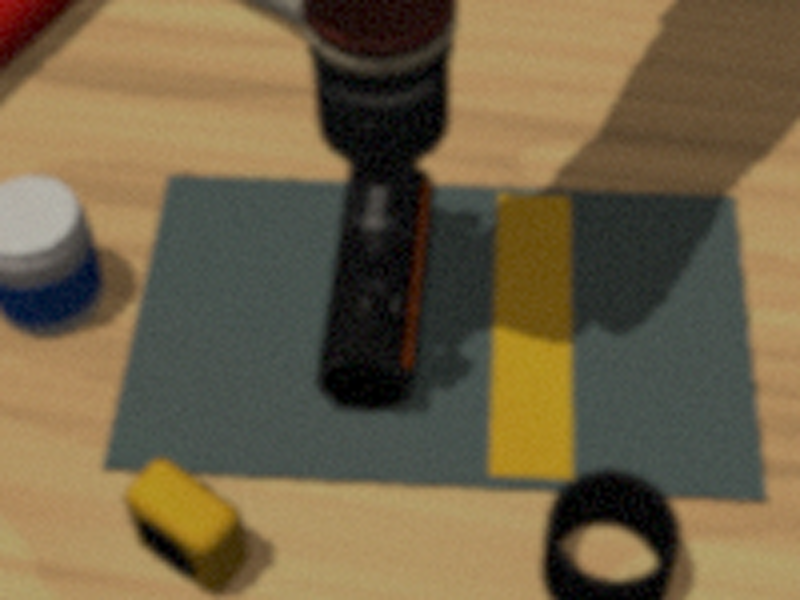

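Rolling works: the orange line (crop 425,270) has turned by about 57° and the pipe sits roughly 100 mm short of the strip. Continuing with strokes.

step_arm:
  increments:
    - [0,0,0,0,0,-6,0]
    - [0,0,0,-15,0,-6,0]
    - [0,0,0,-15,0,-2,0]
    - [0,0,0,-15,0,0,0]
    - [0,0,0,-12,0,0,0]
    - [0,0,-0.001,-7,0,0,0]
    - [0,0,-0.002,-2,0,0,0]
    - [0,0,-0.003,4,0,0,0]
    - [0,0,-0.004,9,0,0,0]
    - [0,0,-0.005,13,0,0,0]
    - [0,0,-0.005,15,0,0,0]
    - [0,0,-0.005,15,0,0,0]

```text
t: 6.7
ee_pos: [0.5555, -0.0621, 0.0507]
tcp_rot: [2.109, 2.327, 0.0]
ft_force: [-2.9, -0.8, 10.7]
width: 0.998
grip_force: 5.0
```

step_arm:
  increments:
    - [0,0,0,0,0,-6,0]
    - [0,0,0,-15,0,-6,0]
    - [0,0,0,-15,0,-2,0]
    - [0,0,0,-15,0,0,0]
    - [0,0,0,-12,0,0,0]
    - [0,0,-0.001,-7,0,0,0]
    - [0,0,-0.002,-2,0,0,0]
    - [0,0,-0.003,4,0,0,0]
    - [0,0,-0.004,9,0,0,0]
    - [0,0,-0.005,13,0,0,0]
    - [0,0,-0.005,15,0,0,0]
    - [0,0,-0.005,15,0,0,0]

```text
t: 7.9
ee_pos: [0.5539, -0.0473, 0.0507]
tcp_rot: [2.103, 2.333, 0.0]
ft_force: [-2.7, 0.1, 10.7]
width: 0.998
grip_force: 5.3
```

step_arm:
  increments:
    - [0,0,0,0,0,-6,0]
    - [0,0,0,-15,0,-6,0]
    - [0,0,0,-15,0,-2,0]
    - [0,0,0,-15,0,0,0]
    - [0,0,0,-12,0,0,0]
    - [0,0,-0.001,-7,0,0,0]
    - [0,0,-0.002,-2,0,0,0]
    - [0,0,-0.003,4,0,0,0]
    - [0,0,-0.004,9,0,0,0]
    - [0,0,-0.005,13,0,0,0]
    - [0,0,-0.005,15,0,0,0]
    - [0,0,-0.005,15,0,0,0]

```text
t: 9.1
ee_pos: [0.5524, -0.0323, 0.0507]
tcp_rot: [2.097, 2.338, 0.0]
ft_force: [-2.2, -0.4, 11.4]
width: 1.001
grip_force: 5.4
```

step_arm:
  increments:
    - [0,0,0,0,0,-6,0]
    - [0,0,0,-15,0,-6,0]
    - [0,0,0,-15,0,-2,0]
    - [0,0,0,-15,0,-0.3,0]
    - [0,0,0,-12,0,-0.3,0]
    - [0,0,-0.001,-7,0,-0.3,0]
    - [0,0,-0.002,-2,0,-0.3,0]
    - [0,0,-0.003,4,0,-0.3,0]
    - [0,0,-0.004,9,0,-0.3,0]
    - [0,0,-0.005,13,0,-0.3,0]
    - [0,0,-0.005,15,0,-0.3,0]
    - [0,0,-0.005,15,0,-0.3,0]

```text
t: 10.3
ee_pos: [0.5506, -0.0173, 0.0507]
tcp_rot: [2.091, 2.344, 0.0]
ft_force: [-1.8, -0.6, 8.5]
width: 1.002
grip_force: 4.4
```

step_arm:
  increments:
    - [0,0,0,0,0,-6,0]
    - [0,0,0,-15,0,-6,0]
    - [0,0,0,-15,0,-2,0]
    - [0,0,0,-15,0,0,0]
    - [0,0,0,-12,0,0,0]
    - [0,0,-0.001,-7,0,0,0]
    - [0,0,-0.002,-2,0,0,0]
    - [0,0,-0.003,4,0,0,0]
    - [0,0,-0.004,9,0,0,0]
    - [0,0,-0.005,13,0,0,0]
    - [0,0,-0.005,15,0,0,0]
    - [0,0,-0.005,15,0,0,0]

```text
t: 11.5
ee_pos: [0.5488, -0.0023, 0.0507]
tcp_rot: [2.085, 2.349, 0.0]
ft_force: [-1.9, 0.1, 8.9]
width: 0.997
grip_force: 4.2
```

step_arm:
  increments:
    - [0,0,0,0,0,-20,0]
    - [0,0,0,0,0,-60,0]
    - [0,0,0,-50,0,-80,0]
    - [0,0,0,-100,0,-80,0]
    - [0,0,0,-150,0,-80,0]
    - [0,0,0,-200,0,-80,0]
    - [0,0,0,-250,0,-80,0]
    - [0,0,0,-300,0,-80,0]
    - [0,0,0,-300,0,-80,0]

```text
t: 12.4
ee_pos: [0.5834, -0.3057, 0.1283]
tcp_rot: [-2.091, -2.344, 0.002]
ft_force: [-0.8, 0.4, -0.3]
width: 1.0
grip_force: 0.0
```

Run:
```python
from h import *
im=snap('top','top3'); cv2.imwrite('pics/crop4.png',cv2.resize(im[100:260,215:425,::-1],None,fx=3,fy=3))
```

```text
(no output)
```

View pics/crop4.png

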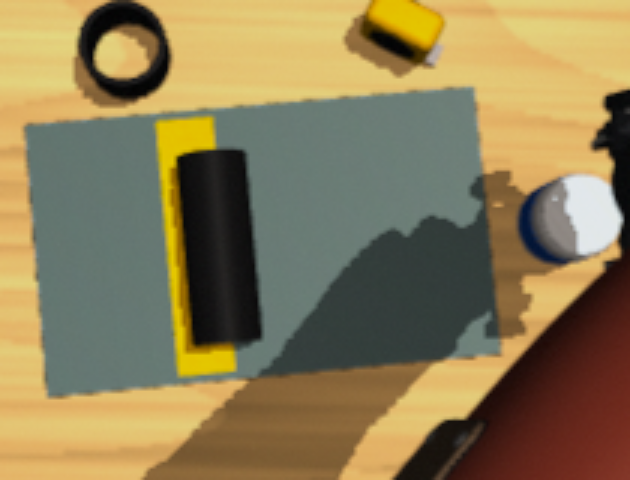

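Pipe is over the right part of the strip, with its centre at crop (219,247), nearly parallel and a bit short. Fitting its silhouette.

```bash
cat >> h.py <<'E'
from scipy.optimize import minimize
def pipefit(im,roi,x0,thr):
    """pipe x, y (mm), yaw (deg) whose projected silhouette best matches the dark mask in roi"""
    i=info('top'); g=im.max(2); x,y,X,Y=roi; S=8
    m=cv2.resize(((g<thr)[y:Y,x:X]*255).astype(np.uint8),None,fx=S,fy=S,interpolation=cv2.INTER_LINEAR)/255.
    a=np.linspace(0,2*np.pi,60); C=np.concatenate([np.c_[0*a+s,.03*np.cos(a),.03*np.sin(a)] for s in(-.08,.08)])
    def f(p):
        c,s=np.cos(np.radians(p[2])),np.sin(np.radians(p[2]))
        W=C@np.array([[c,s,0],[-s,c,0],[0,0,1]])+[p[0]/1e3,p[1]/1e3,.034]
        q=cv2.projectPoints(W,i['rvec'],i['tvec'],i['K'],None)[0].reshape(-1,2)
        h=cv2.convexHull(((q-[x,y]+.5)*S).astype(np.float32)); k=np.zeros(m.shape,np.uint8); cv2.fillPoly(k,[np.round(h*16).astype(np.int32)],1,shift=4)
        return np.abs(k-m).sum()/S/S
    r=minimize(f,x0,method='Nelder-Mead',options=dict(initial_simplex=np.array(x0)+np.array([[0,0,0],[8,0,0],[0,8,0],[0,0,4]])))
    return r.x.round(2),round(r.fun,1)
E
python3 - <<'E'
from h import *
for n,roi,x0,t in (('top1',(305,135,355,225),(561,-114,4.5),48),('top3',(262,140,308,225),(556,-10,6.5),65)):
    im=cv2.imread(f'pics/{n}.png')[:,:,::-1].copy()
    if n=='top1': # count the orange line as pipe
        h=cv2.cvtColor(im,cv2.COLOR_RGB2HSV); im[cv2.inRange(h,(3,90,50),(19,255,255))>0]=0
    print(n,pipefit(im,roi,x0,t),pipefit(im,roi,x0,t+12))
im=cv2.imread('pics/top3.png')[:,:,::-1].copy(); print(im[182,262:312].max(1))
E
```

```text
top1 (array([ 559.26, -111.55,    4.94]), np.float64(283.3)) (array([ 559.87, -110.52,    2.3 ]), np.float64(318.8))
top3 (array([551.28,  -5.3 ,   6.55]), np.float64(86.3)) (array([550.68,  -5.69,   6.3 ]), np.float64(92.3))
[119 119 120 120 120 120 120 120 161 217 228 200 156 136  78  11  12  14
  16  18  19  19  24  24  29  34  38  34  30  29  23  20  17  17  16  17
  13  55 104 122 123 123 123 123 123 123 122 123 124 122]
```

Pipe is at (551, -5.5), yaw 6.5°, which matches the strip. About 21 mm of rolling remains. Going back for a 15 mm stroke, then a final one.

step_arm:
  increments:
    - [0,0,0,45,0,0,0]
    - [0,0,0,90,0,0,0]
    - [0,0,0,135,0,0,0]
    - [0,0,0,180,0,0,0]
    - [0,0,0,225,0,0,0]
    - [0,0,0,265,0,10,0]
    - [0,0,0,289,0,40,0]
    - [0,0,0,289,0,66,0]
    - [0,0,0,289,0,74,0]
    - [0,0,0,289,0,76,0]
    - [0,0,0,289,0,76,0]

```text
t: 13.55
ee_pos: [0.5503, -0.0136, 0.055]
tcp_rot: [2.086, 2.349, 0.0]
ft_force: [-0.5, -0.4, -0.3]
width: 1.0
grip_force: 0.0
```

step_arm:
  increments:
    - [0,0,0,0,0,2,0]
    - [0,0,0,0,0,3.5,0]
    - [0,0,0,0,0,4,0]
    - [0,0,0,0,0,4,0]

```text
t: 13.95
ee_pos: [0.5504, -0.0136, 0.0508]
tcp_rot: [2.085, 2.349, 0.0]
ft_force: [0.3, 0.2, 2.1]
width: 0.996
grip_force: 1.1
```

step_arm:
  increments:
    - [0,0,0,0,0,0.7,0]
    - [0,0,0,3,0,0.7,0]
    - [0,0,0,8,0,0.7,0]
    - [0,0,0,13,0,0.7,0]
    - [0,0,0,19,0,0.7,0]
    - [0,0,0,24,0,0.7,0]
    - [0,0,0,28,0,0.7,0]
    - [0,0,0,30,0,0.7,0]
    - [0,0,0,30,0,0.7,0]

```text
t: 14.85
ee_pos: [0.547, 0.0165, 0.0507]
tcp_rot: [2.084, 2.349, 0.001]
ft_force: [-1.8, -0.7, 8.2]
width: 1.001
grip_force: 4.1
```

step_arm:
  increments:
    - [0,0,0,0,0,-6,0]
    - [0,0,0,-14,0,-6,0]
    - [0,0,0,-14,0,-2,0]
    - [0,0,0,-14,0,0,0]
    - [0,0,0,-12,0,0,0]
    - [0,0,0,-9,0,0,0]
    - [0,0,0,-6,0,0,0]
    - [0,0,0,-3.5,0,0,0]
    - [0,0,0,-2,0,0,0]
    - [0,0,0,-2,0,0,0]
    - [0,0,0,-2,0,-1,0]
    - [0,0,0,-2,0,-6,0]

```text
t: 16.05
ee_pos: [0.546, 0.0146, 0.0547]
tcp_rot: [-2.085, -2.348, 0.001]
ft_force: [0.1, 0.3, 0.3]
width: 0.999
grip_force: 0.0
```

step_arm:
  increments:
    - [0,0,0,0,0,-20,0]
    - [0,0,0,0,0,-60,0]
    - [0,0,0,-50,0,-80,0]
    - [0,0,0,-100,0,-80,0]
    - [0,0,0,-150,0,-80,0]
    - [0,0,0,-200,0,-80,0]
    - [0,0,0,-250,0,-80,0]
    - [0,0,0,-300,0,-80,0]
    - [0,0,0,-320,0,-80,0]
    - [0,0,0,-320,0,-80,0]

```text
t: 17.05
ee_pos: [0.584, -0.3067, 0.1345]
tcp_rot: [-2.09, -2.345, 0.001]
ft_force: [0.3, 0.9, 0.3]
width: 0.999
grip_force: 0.0
```

Run:
```python
from h import *
im=snap('top','top4'); cv2.imwrite('pics/crop5.png',cv2.resize(im[100:260,215:425,::-1],None,fx=3,fy=3))
for t in (55,65,75): print(pipefit(im,(250,140,300,225),(552,15,6.5),t))
print(im[182,255:310].max(1))
```

```text
(array([548.48,  17.58,   6.49]), np.float64(67.5))
(array([548.62,  18.73,   6.39]), np.float64(113.0))
(array([548.21,  19.02,   6.18]), np.float64(116.8))
[120 120 119 120 119 120 119 120 122 120  96  63  44  13  13  14  15  17
  19  19  23  26  29  33  35  35  33  29  25  20  21  18  19  14  15  23
  88 124 124 124 124 123 123 122 122 122 122 124 124 122 124 123 124 124
 124]
```

View pics/crop5.png

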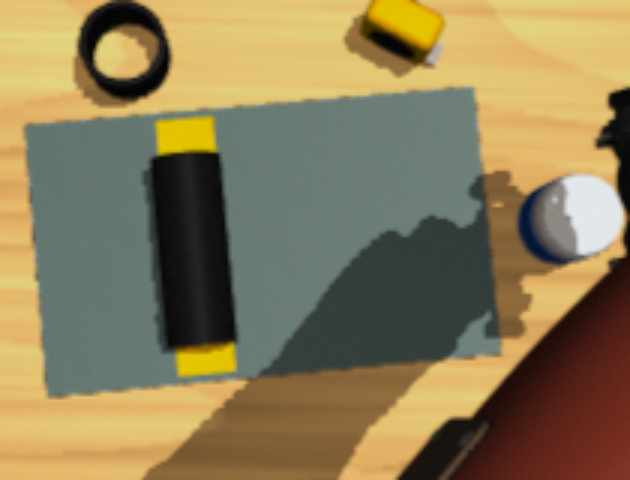

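Run:
```python
from h import *
for n,r in (('top3',(262,140,308,225)),('top4',(250,140,300,225))):
    im=cv2.imread(f'pics/{n}.png')[:,:,::-1].copy()
    for t in (40,48): print(n,t,pipefit(im,r,(550,0 if n=='top3' else 15,6.5),t))
```

```text
top3 40 (array([551.26,  -5.71,   6.55]), np.float64(112.0))
top3 48 (array([551.6 ,  -5.71,   6.78]), np.float64(94.3))
top4 40 (array([549.01,  16.78,   6.25]), np.float64(90.0))
top4 48 (array([548.62,  17.19,   6.65]), np.float64(70.6))
```

```bash
python3 -c "
from plant import bot
print(bot.sign_off())"
```

```text
the job is handed in; nothing more can be done
None
```

The black pipe was rolled by its top onto the yellow strip. It measures within about 1 mm of centred across the strip and parallel to within about 0.3°, but lies about 7 mm off centre lengthwise. The hand is clear, the coupling, tin and tape measure were not touched, and the job is handed in at about 17 s.

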